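# Show the mixer's flat beater to the inspection camera

## Task

Take the flat beater - the open frame with ribs inside, not the curved dough hook nor the solid paddle - out of the drying rack by its square drive hub and hold it up to the inspection camera, so that the middle of its blade is straight in front of the lens on the lens axis and 120 mm from the glass, with the flat of the blade square to the line of sight (lean it as far as the camera is tipped down) and the hub uppermost. Do not bump the camera, leave the other two attachments in the rack and the rest of the bench undisturbed, and finish while still holding the beater there by the hub, motionless and touching nothing else.

Things in the scene. Friction and masses are not known exactly. Their poses are not given: they have to be found in the camera images.
- rack: Grey plastic drying rack, fixed, foot 90 x 360 x 8 mm, with three open-topped pockets in a row along its y (centres at y = -115, 0, 115 mm), each 15 mm wide (x) and about 103 mm long (y), floor 8 mm and rim 50 mm above the bench. Origin: centre of the underside. Each pocket holds one aluminium mixer attachment, blade down, hub up; which is where varies.
- beater: Flat beater, bare aluminium, 0.2 kg: open frame of 12 mm bars with 3 ribs, 100 mm wide (its y), 112 mm tall, 12 mm thick (its x, normal of the flat; faces alike); on top a square hub 16 x 16 mm, 110 to 162 mm up, and a pin to 168 mm. Origin: centre of the blade's foot; z points to the hub. Stands loosely in its pocket, top 176 mm above the bench; 50 mm straight up frees it.
- beater_hub (a point): Middle of the beater's square hub, the place to grip: 136 mm above the foot of the blade, 26 mm below the hub's square top. Axes as beater.
- beater_blade (a point): Middle of the beater's blade: 55 mm above its foot, on its middle line. Axes as beater.
- lens (a point): Centre of the front glass of the inspection camera: grey box, black barrel 54 mm across at the front, hinged 270 mm above the bench on a fixed stand (base 130 mm square, 16 mm thick; post behind the head, 316 mm tall). Tipped down 11 to 32 degrees (varies; stiff). Axes: x points back into the camera, which looks along -x; z is the camera's own up; y is level.
- focus (a point): The point in front of the lens where the middle of the blade belongs: 120 mm from lens along the lens axis (lens -x). Same axes as lens. With the blade presented rightly the beater's x lies along this x (either way round) and the beater's z along this z.
- hook: Dough hook: a single curved aluminium bar with a 60 mm straight foot, same hub and height as the beater, in another pocket. Origin: centre of its foot. Leave it.
- paddle: Solid aluminium paddle without openings, 88 mm wide, same hub and height as the beater, in another pocket. Origin: centre of its foot. Leave it.
- bottle: Clear glass bottle with a blue cap, 72 mm across, 170 mm tall, loose. Origin: its underside's centre. Leave it.
- jar: Jar with a white cap, 68 mm across, 90 mm tall, loose. Origin: its underside's centre. Leave it.
- beaker: Clear open beaker, 68 mm across, 75 mm tall, loose. Origin: its underside's centre. Leave it.
- bowl: Steel mixing bowl, 210 mm across, 110 mm tall, loose. Origin: its underside's centre. Leave it.
- spatula: Spatula lying on the bench, loose. Origin: its underside's centre. Leave it.
- camera: The camera stand and all it carries. Origin: centre of the base's underside; the lens points to its -x side (tipped down).
Mind the look-alikes: they are no part of the job. Leave any orange look-alike of the beater alone.

How it is judged:
By the outcome, as a careful person would: the job done as asked, in the order asked, and still so for the second after the job is handed in, while the arm keeps its last pose, push and grip.
It also fails if it takes over 35 s, if anything falls off the work surface, if the arm or the gripper's body presses on something with over 40 N, if the wrist force passes 120 N, or if a joint passes its speed limit or range.

## Robot

A 7-joint arm with a two-finger parallel gripper is mounted at the origin on the work surface. World frame = base frame: x ahead of the robot, y to its left, z up, the work surface at z = 0. Lengths are in m, angles in degrees, forces in N, time in s.
With the tool pointing down it reaches from about 0.425 to 0.875 m from the base axis. Payload 4.7 kg.
Tool frame: the origin (TCP) lies between the finger pads, 19 mm behind the fingertips; this is the grasp point; z points along the fingers, y is the line along which they close (so a half turn about z gives the same grasp; the last joint's range is limited). The gripper opens to 87 mm and grips with 3 to 60 N. Pads are 19 mm wide; open, the fingers measure 117 mm over their backs; the gripper's body (75 mm by 190 mm) begins 51 mm behind the grasp point.
Start: joints at [-64.91, 18.392, -4.016, 83.108, 1.295, 78.541, -3.26], TCP at [0.267, 0.593, 0.241] pointing down, gripper open.
Joint ranges: [-163.93, 163.93], [-17.29, 119.83], [-79.2, 71.16], [3.27, 140.29], [-89.18, 269.18], [5.43, 117.66], [-154.24, 154.24]. Speed limits (degrees/s): [147.25, 147.25, 180, 180, 180, 180, 180].

## Interface

Orientations are given as [roll, pitch, yaw] about the fixed x, y, z axes, in that order (R = Rz(yaw) Ry(pitch) Rx(roll)).
In Python, from cell import env gives the robot as it stands. The module is installed in compiled form; this text tells all that it offers.
- The arm moves only by the tool send_rows, never from a script. Its argument "series" is a list of rows, each an object with "travel": the shift along the tool's x, y, z in cm, a list of three; "dr": the turn, a rotation vector about the tool's x, y, z in degrees, a list of three; "claw": the finger opening in cm, from 0 to 8.7. In form: [{"travel": [tx, ty, tz], "dr": [wx, wy, wz], "claw": claw}, ...]. A call has 1 to 12 rows; each row is the pose to reach, as a shift and turn from the pose commanded when the call began, along the tool's axes at that moment; what a row does not reach only later rows make up. A row lasts 1/12 s, in which the tool goes at most 41.7 mm and 7.16 degrees, less where a joint would pass 70% of its speed; a pose out of reach is approached as far as the arm can. A call with a gripper value outside its range is refused whole. The fingers move at their own pace and stop on an object; "grip_force" is the grip in N (left out, the last holds). Time passes only in rows, so rows that repeat a pose let the fingers close. It gives the time, the measured TCP pose, the force and the opening at its end, in the units of the state.
- env.get_obs(): the state, without advancing time (a new reading comes with each control period).
- env.read_camera(name): name is "scene" or "top"; returns the picture (384x512x3 uint8, blue, green, red); there is no depth.
- env.calibration(name): a dict with "fx", "fy", "cx", "cy" (pixels), "cam_to_world" (4x4, takes a point from camera to world coordinates). Camera axes: x right, y down, z forward; pixel columns grow to the right and rows downward; lengths in m; the calibration is good to about 2 mm. A picture is of the moment at which its call begins. calibration takes no time and is no camera call.
- env.sign_off(): hands the job in, once; it reports no verdict.
The state is a dict: "time_s": time; "qpos": joint angles; "joint_velocities": joint speeds; "effort": joint torques, N m; "tool_pos": TCP position; "tool_rot": TCP orientation; "force": force on the tool from outside, world axes, zero at the start; "wrist_torque": the same for the moment, N m; "grip_width": finger opening in m.
Only numpy, scipy, OpenCV 4.12 (cv2) and the standard library are available. Lean on these libraries where they do the work, as an engineer would, in place of code of your own. Each camera call takes 0.05 s, during which the arm holds its last target. There are 200 camera calls.

## Working session

There is one attempt and no reset: what is moved stays moved. The work goes in short steps, Python scripts to look and compute and a tool call to move; the robot and the scene stay as the last step left them, time stands still between calls to the robot, and variables do not carry over. Pictures are saved under pics/ and viewed, on a budget of 10 in all, crops included, one or two more only if the job needs it, and the job is handed in when it is done.

Besides the shell and the picture viewer there is one more tool, called after "Call:" as name(argument=value, ...), one argument or row to a line, values as JSON. send_rows: Moves the arm, as the interface text tells. Its arguments: {"type":"object","properties":{"series":{"type":"array"},"grip_force":{"type":"number"}},"required":["series"]}

```bash
mkdir -p pics
python3 - <<'E'
from cell import env
import cv2,numpy as np
np.set_printoptions(precision=4,suppress=True)
for n in("scene","top"):
    cv2.imwrite(f"pics/{n}0.png",env.read_camera(n)); c=env.calibration(n); print(n,c["fx"],c["fy"],c["cx"],c["cy"]);print(np.array(c["cam_to_world"]))
print(env.get_obs())
E
```

```text
scene 425.9957333023983 425.9957333023983 260.59899130917216 192.97743444189214
[[ 0.4629  0.5078 -0.7265  1.51  ]
 [ 0.8863 -0.2796  0.3692 -0.3775]
 [-0.0157 -0.8148 -0.5795  0.9226]
 [ 0.      0.      0.      1.    ]]
top 474.47062429103516 474.47062429103516 254.7923368093085 193.7355340769341
[[-0.03   -0.9934  0.111   0.3952]
 [-0.9996  0.0297 -0.0039  0.1301]
 [ 0.0005 -0.1111 -0.9938  1.5679]
 [ 0.      0.      0.      1.    ]]
{'time_s': 0.1, 'qpos': array([-64.9113,  18.4355,  -4.0146,  83.169 ,   1.2938,  78.5433,
        -3.2592]), 'joint_velocities': array([ 0.146 , -0.0945, -0.0771, -0.25  , -0.0328, -0.0806, -0.0249]), 'effort': array([ -0.0006, -49.2571,  -0.4062, -31.3398,  -0.0641,   0.0396,
         0.0001]), 'tool_pos': array([0.2671, 0.592 , 0.2403]), 'tool_rot': array([-179.8974,    0.0048,  155.7207]), 'force': array([ 0.2576, -0.2601,  0.3474]), 'wrist_torque': array([ 0.0215, -0.0192,  0.0111]), 'grip_width': 0.08735552677121033}
```

View pics/scene0.png

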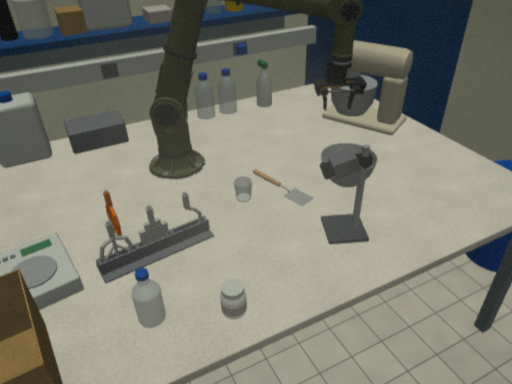

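View pics/top0.png

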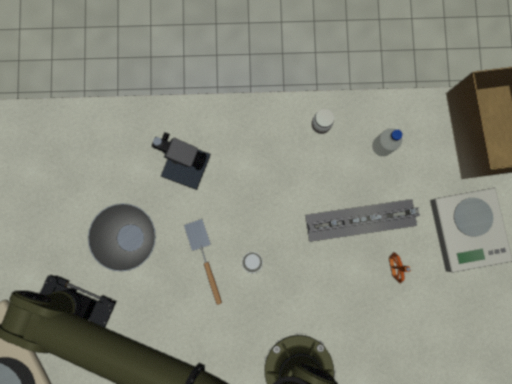

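The scene view shows the rack at about (155,245), with three aluminium pieces: left (115,235), middle (152,222) and right (190,205). The orange look-alike is at (112,213). The inspection camera is at (350,165) with its base at (344,228). In the top view the rack is at (362,220) and the camera at (185,160).

Run:
```python
import cv2,numpy as np
s=cv2.imread("pics/scene0.png");t=cv2.imread("pics/top0.png")
a=cv2.resize(s[180:285,85:225],None,fx=5,fy=5,interpolation=cv2.INTER_CUBIC)
cv2.imwrite("pics/cropA.png",a)
b=cv2.resize(t[190:250,295:430],None,fx=5.9,fy=5.9,interpolation=cv2.INTER_CUBIC)[:, :800]
c=cv2.resize(t[120:200,140:220],(300,240+60),interpolation=cv2.INTER_CUBIC)
d=cv2.resize(s[135:250,305:395],(235,300),interpolation=cv2.INTER_CUBIC)
m=np.zeros((600,800,3),np.uint8); b=cv2.resize(b,(675,300)); m[:300,:675]=b; 
m[300:,:300]=c; m[300:,320:555]=d
cv2.imwrite("pics/cropB.png",m)
```

```text
(no output)
```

View pics/cropA.png

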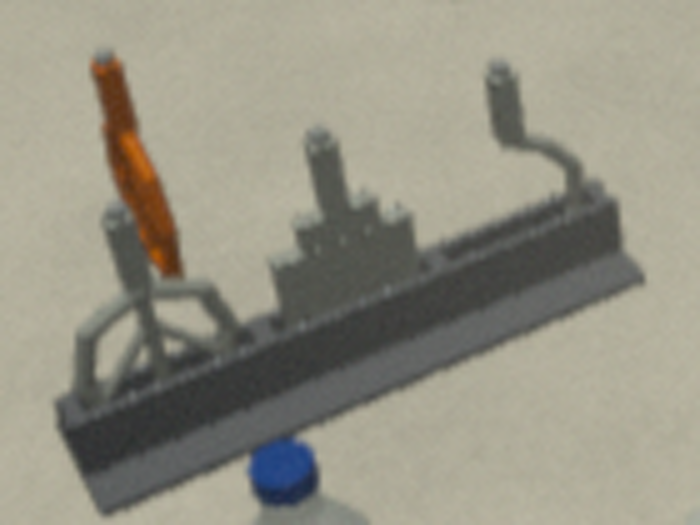

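View pics/cropB.png

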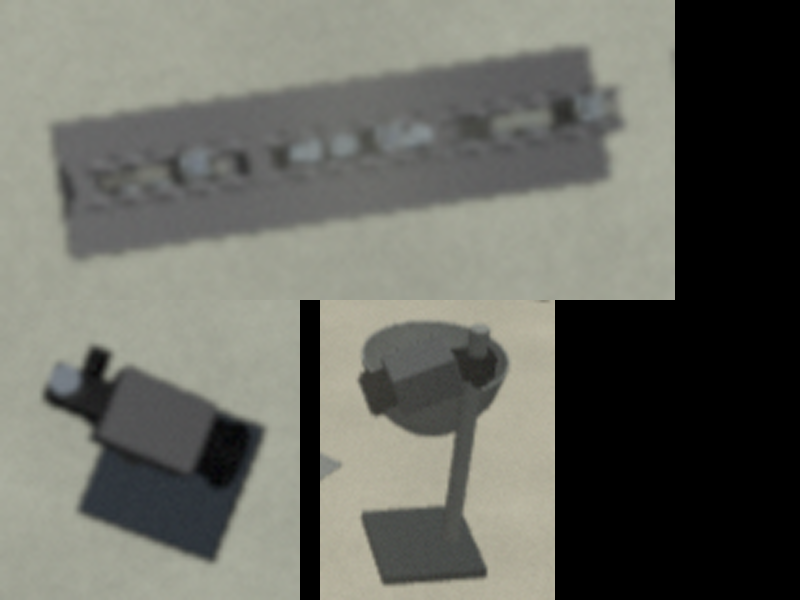

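The only open frame with ribs is the left piece in the scene view, with its hub top at about (108,222). In the top view this is the rightmost hub, at about (414,211). The middle piece is the solid paddle, the right one is the hook, and the orange piece is the decoy on the bench. Next I'll measure the inspection head.

```bash
cat > h.py <<'E'
from cell import env
import cv2,numpy as np
np.set_printoptions(precision=4,suppress=True)
C={n:env.calibration(n) for n in("scene","top")}
def ray(n,p):
    c=C[n];T=np.array(c["cam_to_world"]);d=T[:3,:3]@np.array([(p[0]-c["cx"])/c["fx"],(p[1]-c["cy"])/c["fy"],1.]);return T[:3,3],d/np.linalg.norm(d)
def plane(n,p,z):
    o,d=ray(n,p);return o+d*(z-o[2])/d[2]
def tri(ps,pt):
    o1,d1=ray("scene",ps);o2,d2=ray("top",pt)
    s=np.linalg.lstsq(np.c_[d1,-d2],o2-o1,rcond=None)[0];a=o1+s[0]*d1;b=o2+s[1]*d2
    return (a+b)/2,np.linalg.norm(a-b)
def proj(n,P):
    c=C[n];T=np.linalg.inv(np.array(c["cam_to_world"]));q=T[:3,:3]@P+T[:3,3];return np.array([c["fx"]*q[0]/q[2]+c["cx"],c["fy"]*q[1]/q[2]+c["cy"]])
def avg(n,k=6): return np.mean([env.read_camera(n).astype(float) for _ in range(k)],0)
E
python3 - <<'E'
from h import *
s=avg("scene");t=avg("top");np.save("s.npy",s);np.save("t.npy",t)
def crop(im,x,y,w,h,f):
    c=im[y:y+h,x:x+w]; c=np.clip((c/255)**.6*255,0,255).astype(np.uint8); c=cv2.resize(c,None,fx=f,fy=f,interpolation=cv2.INTER_CUBIC)
    for i in range(0,w,10): cv2.putText(c,str(x+i),(i*f,9),0,.35,(0,0,255)); cv2.line(c,(i*f,0),(i*f,h*f),(0,0,255) ,1) if i%20==0 else 0
    for i in range(0,h,10): cv2.putText(c,str(y+i),(0,i*f+9),0,.35,(0,0,255)); cv2.line(c,(0,i*f),(w*f,i*f),(0,0,255),1) if i%20==0 else 0
    return c
a=crop(s,312,140,70,60,7) # 490x420
b=crop(t,148,128,64,60,7) # 448
m=np.zeros((600,800,3),np.uint8)
m[:360,:420]=cv2.resize(a,(420,360)) if 0 else crop(s,314,140,70,60,6)
m[:360,425:425+370]=cv2.resize(crop(t,150,128,62,60,6),(372,360))[:,:370]
m[365:595,:390]=crop(s,92,214,78,46,5)
m[365:595,400:800]=crop(t,340,195,80,46,5)
cv2.imwrite("pics/cropC.png",m)
# base in scene
roi=s[205:250,310:380]; print(roi[22,30], roi[5,5])
d=(s.sum(2)<300).astype(np.uint8); d[:212]=0
n,l,st,ce=cv2.connectedComponentsWithStats(d)
i=l[230,345]; print(st[i])
cn=cv2.findContours((l==i).astype(np.uint8),0,1)[0][0].reshape(-1,2)
ap=cv2.approxPolyDP(cn,3,True).reshape(-1,2)
for p in ap: print(p,plane("scene",p,.016))
# rack in top
g=cv2.GaussianBlur(t.astype(np.uint8),(3,3),0); d=(t.sum(2)<390).astype(np.uint8); d[:, :300]=0;d[:190]=0;d[250:]=0;d[:,425:]=0
n,l,st,ce=cv2.connectedComponentsWithStats(d);i=1+np.argmax(st[1:,4])
cn=cv2.findContours((l==i).astype(np.uint8),0,1)[0][0].reshape(-1,2)
P=np.array([plane("top",p,.008)[:2] for p in cn]).astype(np.float32);print("rack",st[i],cv2.minAreaRect(P))
P,e=tri((108.4,222),(414,211));print("pin",P,e)
E
```

```text
[74.5    77.3333 74.8333] [157.3333 176.5    179.6667]
[ 321  212   48   32 1101]
[359 212] [0.6365 0.444  0.016 ]
[321 217] [0.5968 0.3144 0.016 ]
[329 243] [0.7173 0.2628 0.016 ]
[368 240] [0.7645 0.3787 0.016 ]
rack [ 305  199  115   43 3058] ((0.47390493750572205, -0.22714516520500183), (0.09151328355073929, 0.37489137053489685), 6.651522159576416)
pin [ 0.4866 -0.3401  0.1725] 0.005465549874187056
```

View pics/cropC.png

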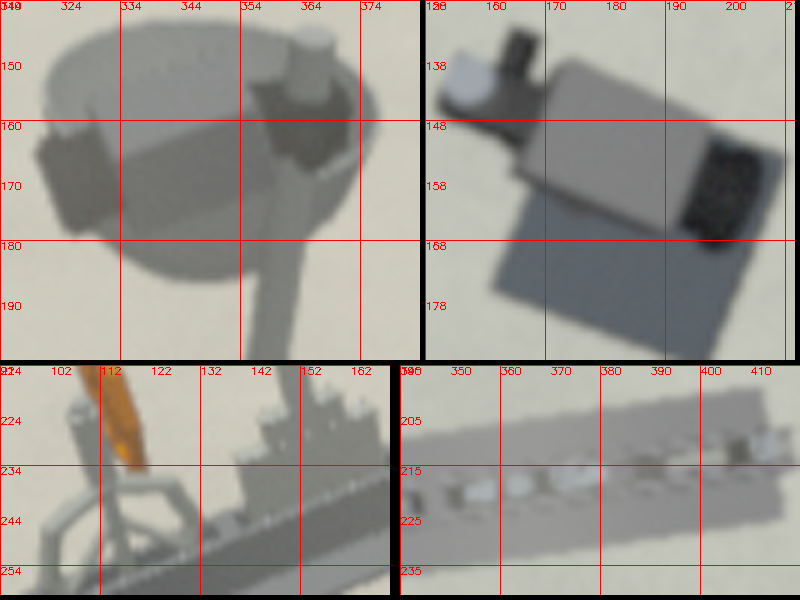

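The crop confirms it: the open arched frame with ribs has its hub top at scene (108,222), and its two-view height of 0.173 m agrees with the stated 0.176. The camera head is seen nearly side-on in the scene view, with the barrel front near (323,172) and, in the top view, near (203,162). I'll extract the head by mask.

Run:
```python
from h import *
s=np.load("s.npy");t=np.load("t.npy")
def up(im,x,y,w,h,f=8): # upsampled gray crop ; pixel map back
    return cv2.resize(im[y:y+h,x:x+w].mean(2).astype(np.float32),None,fx=f,fy=f,interpolation=cv2.INTER_LINEAR)
def back(P,x,y,f=8): return (np.asarray(P,float)+.5)/f-.5+[x,y]
# numbers down the barrel for levels
print("top row162",t[162,185:216].mean(1).round()); print("scene row170",s[170,314:345].mean(1).round())
g=up(t,180,140,36,40)
for th in(25,35,45,60):
    n,l,st,c=cv2.connectedComponentsWithStats((g<th).astype(np.uint8));i=1+np.argmax(st[1:,4])
    cn=cv2.findContours((l==i).astype(np.uint8),0,1)[0][0].reshape(-1,2)
    print("top",th,back(cv2.boxPoints(cv2.minAreaRect(cn)),180,140).round(1).tolist())
g=up(s,312,150,30,36)
for th in(58,66,74):
    m=cv2.morphologyEx((g<th).astype(np.uint8),2,np.ones((9,9)))
    n,l,st,c=cv2.connectedComponentsWithStats(m);i=1+np.argmax(st[1:,4])
    cn=cv2.findContours((l==i).astype(np.uint8),0,1)[0][0].reshape(-1,2)
    print("scene",th,st[i],back(cv2.approxPolyDP(cv2.convexHull(cn),8,True).reshape(-1,2),312,150).round(1).tolist())
# yaw of level/horizontal edges: box front edge, base edges (top view)
def head(n,a,b,z):
    d=(plane(n,b,z)-plane(n,a,z))[:2];return np.degrees(np.arctan2(d[1],d[0]))%180,np.linalg.norm(d)
print("boxfront",head("top",(197.3,149),(190.3,166),.29),"base rightTop",head("top",(211.5,155),(197.5,187.5),.016),"base left",head("top",(161,176),(168,160),.016),"base low",head("top",(161,176.5),(196,188),.016))
```

```text
top row162 [ 83.  83.  82.  83.  83.  82.  76.  56.  32.  16.  15.  12.  14.  14.
  14.  15.  16.  16.  16.  27.  41.  53.  82. 126. 152. 159. 161. 162.
 161. 161. 161.]
scene row170 [170. 169. 170. 170. 171. 171. 165. 110.  68.  57.  57.  58.  57.  55.
  56.  55.  54.  54.  55.  56.  65.  68.  67.  68.  67.  66.  66.  67.
  66.  65.  65.]
top 25 [[191.3, 166.9], [197.8, 150.7], [207.1, 154.4], [200.6, 170.6]]
top 35 [[190.7, 167.2], [197.6, 150.2], [207.8, 154.3], [200.9, 171.4]]
top 45 [[190.1, 167.9], [197.2, 149.8], [208.5, 154.3], [201.4, 172.3]]
top 60 [[179.6, 150.1], [208.4, 150.1], [208.4, 179.4], [179.6, 179.4]]
scene 58 [  88  100   94  122 7362] [[329.1, 162.1], [334.2, 174.2], [325.9, 177.2], [323.1, 171.1], [322.6, 163.9]]
scene 66 [   74    95   119   131 10441] [[329.4, 161.4], [334.9, 170.7], [335.6, 175.1], [325.9, 177.7], [320.8, 164.7], [322.3, 162.7]]
scene 74 [   71    89   169   189 20024] [[322.1, 162.3], [329.6, 160.7], [341.4, 163.7], [341.4, 184.2], [324.7, 177.1], [320.4, 166.1]]
boxfront (np.float64(156.90627378673986), np.float64(0.05064160537168986)) base rightTop (np.float64(155.79098416660136), np.float64(0.11773058643949748)) base left (np.float64(155.94105560357474), np.float64(0.05798315059239908)) base low (np.float64(70.04338214461774), np.float64(0.12231026714476569))
```

Run:
```python
from h import *
s=np.load("s.npy")
c=s[152:190,314:360]; c=np.clip((c-45)*2.2,0,255).astype(np.uint8); f=15
c=cv2.resize(c,None,fx=f,fy=f,interpolation=cv2.INTER_CUBIC)
for i in range(0,46,5): cv2.putText(c,str(314+i),(int((i+.5)*f),10),0,.4,(0,0,255)); cv2.circle(c,(int((i+.5)*f),14),2,(0,0,255),-1)
for i in range(0,38,5): cv2.putText(c,str(152+i),(640,int((i+.5)*f)+4),0,.4,(0,0,255)); cv2.circle(c,(636,int((i+.5)*f)),2,(0,0,255),-1)
cv2.imwrite("pics/cropD.png",c)
# box near top edge: steepest brightness drop downwards
g=cv2.GaussianBlur(s.mean(2),(0,0),.7)
pts=[]
for x in range(336,355):
    col=g[153:174,x];d=-np.diff(col);k=int(np.argmax(d));k=min(max(k,1),len(d)-2)
    o=(d[k-1]-d[k+1])/(2*(d[k-1]-2*d[k]+d[k+1])+1e-9);pts.append((x,153+k+.5+o))
pts=np.array(pts);print(pts.round(1).tolist())
vx,vy,x0,y0=cv2.fitLine(pts.astype(np.float32),cv2.DIST_HUBER,0,.01,.01).ravel();print("slope",vy/vx,x0,y0)
y=np.radians(66.5);P=np.array([.69,.27,.28])
for th in range(8,36,3):
    a=np.radians(th);d=np.array([np.cos(y)*np.cos(a),np.sin(y)*np.cos(a),np.sin(a)])
    p=proj("scene",P-.03*d);q=proj("scene",P+.03*d);print(th,((q-p)[1]/(q-p)[0]).round(3),p,q)
```

```text
[[336.0, 164.9], [337.0, 164.5], [338.0, 164.2], [339.0, 163.8], [340.0, 163.4], [341.0, 163.0], [342.0, 162.6], [343.0, 162.3], [344.0, 161.9], [345.0, 161.5], [346.0, 161.1], [347.0, 160.7], [348.0, 160.4], [349.0, 160.0], [350.0, 159.6], [351.0, 159.2], [352.0, 158.8], [353.0, 158.5], [354.0, 158.1]]
slope -0.37994146 344.9 161.53078
8 -0.17 [322.2469 168.6707] [343.2275 165.0972]
11 -0.215 [322.3001 169.1288] [343.1899 164.635 ]
14 -0.26 [322.3818 169.5801] [343.1236 164.1783]
17 -0.307 [322.4916 170.0233] [343.0285 163.7283]
20 -0.354 [322.6292 170.4573] [342.905  163.2863]
23 -0.402 [322.7942 170.8809] [342.7533 162.8536]
26 -0.452 [322.986  171.2931] [342.5738 162.4314]
29 -0.505 [323.2041 171.6926] [342.3669 162.0209]
32 -0.56 [323.4478 172.0785] [342.133  161.6232]
35 -0.617 [323.7165 172.4498] [341.8729 161.2396]
```

View pics/cropD.png

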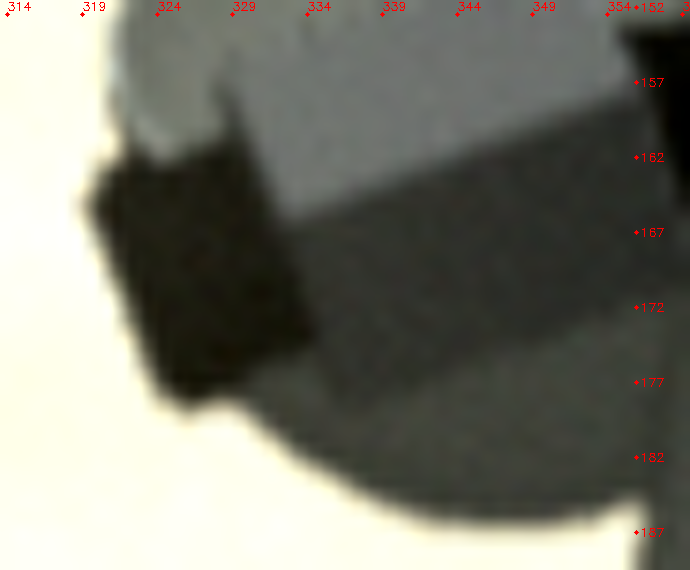

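The side view is clean. The near top edge of the box has slope -0.380, giving a tip-down of about 21.6°. The front rim runs from about (320.8,161.8) to (325.8,178.6). Next I'll triangulate the lens and check that it lies on the base's midline.

```bash
cat >> h.py <<'E'
def lensframe(yaw,th):
    from scipy.spatial.transform import Rotation as R
    y,a=np.radians([yaw,th]);X=np.array([np.cos(y)*np.cos(a),np.sin(y)*np.cos(a),np.sin(a)]);Y=np.array([-np.sin(y),np.cos(y),0]);return np.c_[X,Y,np.cross(X,Y)]
E
python3 - <<'E'
from h import *
L,e=tri((321.6,170.1),(203,162.5));print("lens",L,e)
R=lensframe(66.5,21.6)
B=plane("top",(186.7,165.5),.016);Bs=np.mean([plane("scene",(321,217),.016),plane("scene",(368,238),.016)],0)
print("base",B,Bs,"lens in base yaw axes",[(R.T@np.r_[L[:2]-b[:2],0]).round(4) for b in(B,Bs)])
for th in(19,21.6,24):
    d=lensframe(66.5,th)[:,0];E=L+d*.07+np.array([0,0,.03]);p=proj("scene",E-.03*d);q=proj("scene",E+.03*d);print(th,((q-p)[1]/(q-p)[0]).round(3))
for k in range(0,360,45):
    P=L+.027*(R[:,1]*np.cos(np.radians(k))+R[:,2]*np.sin(np.radians(k)));print(k,proj("scene",P).round(1),proj("top",P).round(1))
F=L-.12*R[:,0];G=F+.081*R[:,2];print("focus",F,"hub at",G,"r",np.hypot(*G[:2]))
for nm,p,z in(("bowl",(122,237),.11),("beaker",(252,261),.075),("decoy",(398,267),.1)):print(nm,plane("top",p,z))
# hub tops
t=np.load("t.npy");s=np.load("s.npy")
for pt in((.4866,-.3401,.1725),(.488,-.334,.176),(.488,-.334,.144)):print(pt,proj("scene",np.array(pt)),proj("top",np.array(pt)))
E
```

```text
lens [0.6376 0.2699 0.2401] 0.0018344170066978934
base [0.6695 0.3467 0.016 ] [0.6769 0.3496 0.016 ] lens in base yaw axes [array([-0.0773, -0.0014,  0.0306]), array([-0.0825,  0.0043,  0.0327])]
19 -0.341
21.6 -0.383
24 -0.423
0 [319.6 165.4] [199.1 171.1]
45 [318.2 161.8] [201.7 168.4]
90 [318.5 163.1] [205.  162.1]
135 [320.5 168.6] [206.9 155.9]
180 [323.  175.1] [206.3 153.6]
225 [324.4 178.5] [203.7 156.5]
270 [324. 177.] [200.5 162.6]
315 [322.  171.6] [198.6 168.6]
focus [0.5931 0.1676 0.1959] hub at [0.5812 0.1403 0.2712] r 0.59790581190906
bowl [0.4371 0.5346 0.11  ]
beaker [0.3515 0.1393 0.075 ]
decoy [ 0.3206 -0.3069  0.1   ]
(0.4866, -0.3401, 0.1725) [107.3665 221.907 ] [413.0464 210.7989]
(0.488, -0.334, 0.176) [109.4099 220.5507] [411.339  210.2963]
(0.488, -0.334, 0.144) [111.904  229.3092] [407.845  211.1094]
```

The lens comes out at about (0.638, 0.270, 0.240), and its predicted rim silhouette agrees with both views to about 0.5 px. Yaw is 66.5°, tip-down 21.6°. The hub is at about (0.487, -0.337). Moving off.

```bash
cat > go.py <<'E'
from h import *
from scipy.spatial.transform import Rotation as Ro
import sys
def need(pos,Rt,o=None):
    o=o or env.get_obs();Rc=Ro.from_euler("xyz",o["tool_rot"],degrees=True)
    print("now",o["tool_pos"],o["tool_rot"],"t",o["time_s"])
    print("travel cm",Rc.inv().apply(np.array(pos)-o["tool_pos"])*100,"dr",(Rc.inv()*Rt).as_rotvec(degrees=True))
E
python3 - <<'E'
from go import *
need([.267,.593,.36],Ro.from_euler("xyz",[180,0,155.7],degrees=True))
need([.46,.13,.36],Ro.from_euler("xyz",[180,0,83],degrees=True))
E
```

```text
now [0.2673 0.5925 0.2414] [179.9882   0.0028 155.7168] t 0.7
travel cm [  0.0501   0.0325 -11.8646] dr [0.0118 0.0028 0.0168]
now [0.2673 0.5925 0.2414] [179.9882   0.0028 155.7168] t 0.7
travel cm [-36.583  -34.2339 -11.8698] dr [ 0.0119 -0.005  72.7168]
```

Call:
send_rows(
  series=[
    {"travel": [0,0,-4],"dr": [0,0,0],"claw": 8.7},
    {"travel": [0,0,-8],"dr": [0,0,6],"claw": 8.7},
    {"travel": [-2,-2,-12],"dr": [0,0,13],"claw": 8.7},
    {"travel": [-5,-5,-12],"dr": [0,0,20],"claw": 8.7},
    {"travel": [-8,-8,-12],"dr": [0,0,27],"claw": 8.7},
    {"travel": [-11,-11,-12],"dr": [0,0,34],"claw": 8.7},
    {"travel": [-14,-14,-12],"dr": [0,0,41],"claw": 8.7},
    {"travel": [-17,-17,-12],"dr": [0,0,48],"claw": 8.7},
    {"travel": [-20,-20,-12],"dr": [0,0,55],"claw": 8.7},
    {"travel": [-23,-23,-12],"dr": [0,0,62],"claw": 8.7},
    {"travel": [-26,-26,-12],"dr": [0,0,69],"claw": 8.7},
    {"travel": [-29,-29,-12],"dr": [0,0,73],"claw": 8.7},
  ],
)

```text
time_s: 1.7
tool_pos: [0.4087, 0.2175, 0.3616]
tool_rot: [180.0, -0.1, 82.4]
force: [0.2, 0.7, 0.6]
grip_width: 0.0869
```

Run:
```python
from go import *
need([.487,-.338,.30],Ro.from_euler("xyz",[180,0,6.65],degrees=True))
```

```text
now [0.4087 0.2175 0.3616] [179.9654  -0.0618  82.4002] t 1.7
travel cm [-54.0289  15.1076   6.1137] dr [-0.0114 -0.0754 75.7502]
```

Call:
send_rows(
  series=[
    {"travel": [-4,1.1,0],"dr": [0,0,6],"claw": 8.7},
    {"travel": [-8,2.2,0],"dr": [0,0,13],"claw": 8.7},
    {"travel": [-12,3.2,0],"dr": [0,0,20],"claw": 8.7},
    {"travel": [-16,4.3,0],"dr": [0,0,27],"claw": 8.7},
    {"travel": [-20,5.4,0],"dr": [0,0,34],"claw": 8.7},
    {"travel": [-24,6.5,0],"dr": [0,0,41],"claw": 8.7},
    {"travel": [-28,7.5,0],"dr": [0,0,48],"claw": 8.7},
    {"travel": [-32,8.6,0],"dr": [0,0,55],"claw": 8.7},
    {"travel": [-36,9.7,0],"dr": [0,0,62],"claw": 8.7},
    {"travel": [-40,10.8,1],"dr": [0,0,69],"claw": 8.7},
    {"travel": [-44,11.9,2],"dr": [0,0,76],"claw": 8.7},
    {"travel": [-47,12.7,3],"dr": [0,0,76],"claw": 8.7},
  ],
)

```text
time_s: 2.7
tool_pos: [0.4744, -0.2662, 0.3318]
tool_rot: [179.9, -0.1, 6.3]
force: [0.2, 0.5, -0.1]
grip_width: 0.0874
```

Call:
send_rows(
  series=[
    {"travel": [0,0,0],"dr": [0,0,0],"claw": 8.7},
    {"travel": [0,0,0],"dr": [0,0,0],"claw": 8.7},
  ],
)

```text
time_s: 2.87
tool_pos: [0.4738, -0.2646, 0.3305]
tool_rot: [180.0, 0.1, 6.5]
force: [0.2, 1.2, 0.7]
grip_width: 0.0867
```

Run:
```python
from go import *
need([.487,-.338,.24],Ro.from_euler("xyz",[180,0,6.65],degrees=True))
```

```text
now [ 0.4738 -0.2646  0.3305] [179.9841   0.1205   6.4624] t 2.8667
travel cm [0.5075 7.4421 9.0558] dr [ 0.0157  0.1205 -0.1876]
```

Call:
send_rows(
  series=[
    {"travel": [0.2,3,3],"dr": [0,0,0],"claw": 8.7},
    {"travel": [0.5,6,6],"dr": [0,0,0],"claw": 8.7},
    {"travel": [0.5,7.4,9],"dr": [0,0,0],"claw": 8.7},
    {"travel": [0.5,7.4,9],"dr": [0,0,0],"claw": 8.7},
    {"travel": [0.5,7.4,9],"dr": [0,0,0],"claw": 8.7},
    {"travel": [0.5,7.4,9],"dr": [0,0,0],"claw": 8.7},
  ],
)

```text
time_s: 3.37
tool_pos: [0.4897, -0.334, 0.2425]
tool_rot: [-180.0, -0.1, 6.9]
force: [0.5, -0.4, 0.4]
grip_width: 0.0868
```

Run:
```python
from go import *
need([.487,-.338,.147],Ro.from_euler("xyz",[180,0,6.65],degrees=True))
s=avg("scene",3);c=s[175:275,70:200];cv2.imwrite("pics/look.png",cv2.resize(c.astype(np.uint8),None,fx=6,fy=6,interpolation=cv2.INTER_CUBIC))
```

```text
now [ 0.4897 -0.334   0.2425] [-179.9663   -0.1136    6.8709] t 3.3667
travel cm [-0.3394  0.3732  9.5533] dr [-0.0339 -0.1135  0.2209]
```

View pics/look.png

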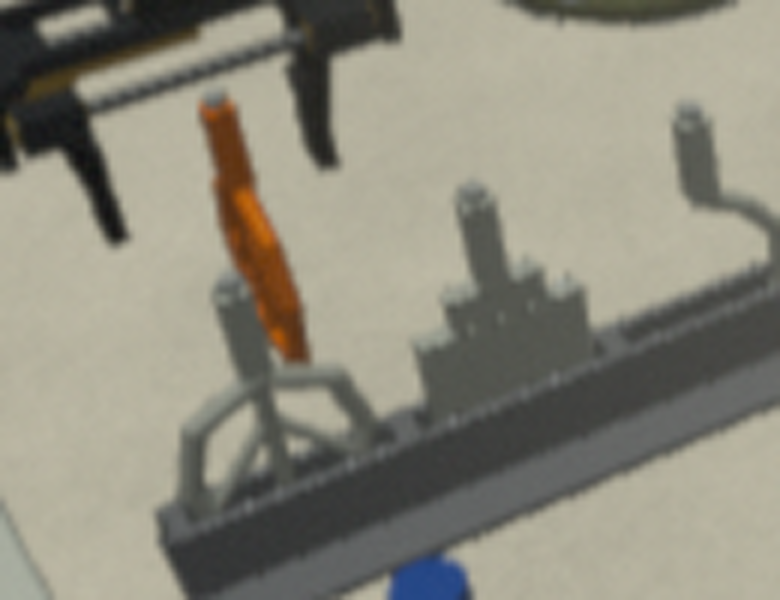

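The open fingers straddle the open-frame beater's hub (crop (230,285)), with the tips at (118,240) and (332,165). The paddle is at (475,230) and the hook at (690,150), both clear. Descending with small corrections.

Call:
send_rows(
  series=[
    {"travel": [-0.2,0.2,2],"dr": [0,0,0],"claw": 8.7},
    {"travel": [-0.2,0.2,4],"dr": [0,0,0],"claw": 8.7},
    {"travel": [-0.2,0.2,6],"dr": [0,0,0],"claw": 8.7},
    {"travel": [-0.2,0.2,8],"dr": [0,0,0],"claw": 8.7},
    {"travel": [-0.2,0.2,9.3],"dr": [0,0,0],"claw": 8.7},
    {"travel": [-0.2,0.2,9.3],"dr": [0,0,0],"claw": 8.7},
    {"travel": [-0.2,0.2,9.3],"dr": [0,0,0],"claw": 8.7},
  ],
)

```text
time_s: 4.1
tool_pos: [0.4871, -0.3375, 0.1489]
tool_rot: [-180.0, -0.0, 6.8]
force: [-0.1, 0.1, 0.3]
grip_width: 0.087
```

Call:
send_rows(
  series=[
    {"travel": [0,0,0],"dr": [0,0,0],"claw": 6},
    {"travel": [0,0,0],"dr": [0,0,0],"claw": 4},
    {"travel": [0,0,0],"dr": [0,0,0],"claw": 2.5},
    {"travel": [0,0,0],"dr": [0,0,0],"claw": 1},
    {"travel": [0,0,0],"dr": [0,0,0],"claw": 1},
    {"travel": [0,0,0],"dr": [0,0,0],"claw": 1},
    {"travel": [0,0,0],"dr": [0,0,0],"claw": 1},
    {"travel": [0,0,0],"dr": [0,0,0],"claw": 1},
    {"travel": [0,0,0],"dr": [0,0,0],"claw": 1},
    {"travel": [0,0,0],"dr": [0,0,0],"claw": 1},
  ],
  grip_force=40,
)

```text
time_s: 4.93
tool_pos: [0.4866, -0.3378, 0.1482]
tool_rot: [-180.0, 0.0, 6.7]
force: [0.4, -0.1, 0.0]
grip_width: 0.0285
```

Call:
send_rows(
  series=[
    {"travel": [0,0,0],"dr": [0,0,0],"claw": 0.8},
    {"travel": [0,0,0],"dr": [0,0,0],"claw": 0.8},
    {"travel": [0,0,0],"dr": [0,0,0],"claw": 0.8},
    {"travel": [0,0,0],"dr": [0,0,0],"claw": 0.8},
    {"travel": [0,0,0],"dr": [0,0,0],"claw": 0.8},
    {"travel": [0,0,0],"dr": [0,0,0],"claw": 0.8},
  ],
)

```text
time_s: 5.43
tool_pos: [0.4865, -0.3376, 0.148]
tool_rot: [-180.0, 0.0, 6.7]
force: [1.1, -0.3, -2.6]
grip_width: 0.0154
```

It closed at 15.4 mm, as expected for the 16 mm hub. Lifting straight up.

Call:
send_rows(
  series=[
    {"travel": [0,0,-0.7],"dr": [0,0,0],"claw": 0.8},
    {"travel": [0,0,-1.6],"dr": [0,0,0],"claw": 0.8},
    {"travel": [0,0,-2.8],"dr": [0,0,0],"claw": 0.8},
    {"travel": [0,0,-4],"dr": [0,0,0],"claw": 0.8},
    {"travel": [0,0,-5.5],"dr": [0,0,0],"claw": 0.8},
    {"travel": [0,0,-7],"dr": [0,0,0],"claw": 0.8},
    {"travel": [0,0,-9],"dr": [0,0,0],"claw": 0.8},
    {"travel": [0,0,-11],"dr": [0,0,0],"claw": 0.8},
    {"travel": [0,0,-13],"dr": [0,0,0],"claw": 0.8},
    {"travel": [0,0,-15],"dr": [0,0,0],"claw": 0.8},
    {"travel": [0,0,-16],"dr": [0,0,0],"claw": 0.8},
    {"travel": [0,0,-16],"dr": [0,0,0],"claw": 0.8},
  ],
  grip_force=50,
)

```text
time_s: 6.43
tool_pos: [0.4876, -0.339, 0.3118]
tool_rot: [179.8, -0.3, 6.7]
force: [-0.1, 0.2, -2.4]
grip_width: 0.0155
```

Run:
```python
from go import *
s=avg("scene",3);t=avg("top",3);np.save("s2.npy",s);np.save("t2.npy",t)
o=env.get_obs();print(o["grip_width"],o["force"],o["tool_pos"])
a=cv2.resize(s[110:270,70:230].astype(np.uint8),(480,480),interpolation=cv2.INTER_CUBIC);cv2.imwrite("pics/lift.png",a)
L,R=np.array([.6376,.2699,.2401]),lensframe(66.5,21.6)
F=L-.12*R[:,0];G=F+.085*R[:,2]
Rt=Ro.from_matrix(np.c_[R[:,0],-R[:,1],-R[:,2]]);print("final rpy",Rt.as_euler("xyz",degrees=True),"final tcp",G)
need(G,Rt)
# via: farther from camera, upright
need(L-.25*R[:,0]*[1,1,0]+[0,0,.07],Ro.from_euler("xyz",[180,0,66.5],degrees=True))
```

```text
0.015730307890852183 [ 0.625  -0.2429 -1.5066] [ 0.4862 -0.3374  0.307 ]
final rpy [180.  -21.6  66.5] final tcp [0.5806 0.1389 0.275 ]
now [ 0.4862 -0.3374  0.307 ] [-179.9284    0.1042    6.7206] t 6.7333
travel cm [ 14.9576 -46.1923   3.2311] dr [ 11.1456  19.6524 -59.0676]
now [ 0.4862 -0.3374  0.307 ] [-179.9284    0.1042    6.7206] t 6.7333
travel cm [ 10.4424 -38.4561  -0.2848] dr [ -0.1193   0.0573 -59.7795]
```

View pics/lift.png

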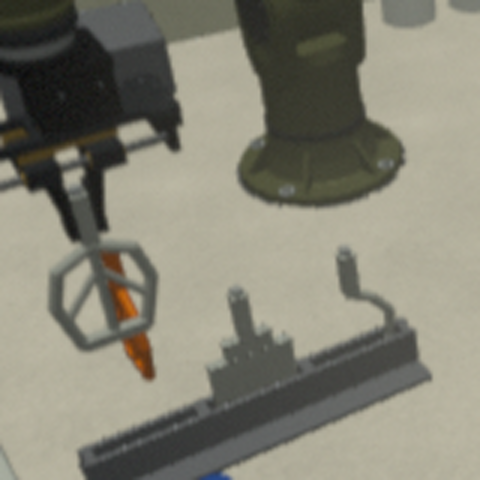

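The beater hangs cleanly from the fingers, with the frame at about (103,295), and the paddle and hook are still in the rack. I'll raise it 6 cm more to clear their tops, then swing to a point in front of the camera, standing off.

Call:
send_rows(
  series=[
    {"travel": [0,0,-3],"dr": [0,0,0],"claw": 0.8},
    {"travel": [0.5,0,-6],"dr": [0,0,0],"claw": 0.8},
    {"travel": [1.5,-2,-6.5],"dr": [0,0,-4],"claw": 0.8},
    {"travel": [3,-5,-6.5],"dr": [0,0,-9],"claw": 0.8},
    {"travel": [4,-8.5,-6.5],"dr": [0,0,-15],"claw": 0.8},
    {"travel": [5,-12,-6.5],"dr": [0,0,-21],"claw": 0.8},
    {"travel": [6,-15.5,-6.5],"dr": [0,0,-27],"claw": 0.8},
    {"travel": [7,-19,-6.5],"dr": [0,0,-33],"claw": 0.8},
    {"travel": [8,-22.5,-6.5],"dr": [0,0,-39],"claw": 0.8},
    {"travel": [8.5,-26,-6.5],"dr": [0,0,-45],"claw": 0.8},
    {"travel": [9,-28.5,-6.5],"dr": [0,0,-51],"claw": 0.8},
    {"travel": [9.5,-30,-6.5],"dr": [0,0,-56],"claw": 0.8},
  ],
)

```text
time_s: 7.73
tool_pos: [0.5455, -0.024, 0.3722]
tool_rot: [-179.9, -0.0, 63.3]
force: [-0.1, 0.4, -2.4]
grip_width: 0.0156
```

Call:
send_rows(
  series=[
    {"travel": [0,0,0],"dr": [0,0,0],"claw": 0.8},
    {"travel": [0,0,0],"dr": [0,0,0],"claw": 0.8},
    {"travel": [0,0,0],"dr": [0,0,0],"claw": 0.8},
  ],
)

```text
time_s: 7.98
tool_pos: [0.5456, -0.0305, 0.3728]
tool_rot: [-180.0, 0.1, 62.5]
force: [-0.7, -0.8, -2.2]
grip_width: 0.0157
```

Run:
```python
from go import *
L,R=np.array([.6376,.2699,.2401]),lensframe(66.5,21.6)
Rt=Ro.from_matrix(np.c_[R[:,0],-R[:,1],-R[:,2]])
need(L-.19*R[:,0]+.085*R[:,2],Rt)
```

```text
now [ 0.5456 -0.0305  0.3728] [-179.9872    0.0862   62.5171] t 7.9833
travel cm [10.1685 -4.2555 12.3471] dr [ 0.7352 21.677  -3.9388]
```

Call:
send_rows(
  series=[
    {"travel": [0.5,-0.4,1.2],"dr": [0,3,0],"claw": 0.8},
    {"travel": [2,-1,3],"dr": [0,7,-1],"claw": 0.8},
    {"travel": [3.5,-1.7,5],"dr": [0,11,-2],"claw": 0.8},
    {"travel": [5.5,-2.5,7],"dr": [0,15,-3],"claw": 0.8},
    {"travel": [7.5,-3.3,9],"dr": [0.5,18,-4],"claw": 0.8},
    {"travel": [9,-4,11],"dr": [0.7,20.5,-4],"claw": 0.8},
    {"travel": [9.8,-4.2,12],"dr": [0.7,21.7,-4],"claw": 0.8},
    {"travel": [10.2,-4.3,12.3],"dr": [0.7,21.7,-4],"claw": 0.8},
    {"travel": [10.2,-4.3,12.3],"dr": [0.7,21.7,-4],"claw": 0.8},
    {"travel": [10.2,-4.3,12.3],"dr": [0.7,21.7,-4],"claw": 0.8},
    {"travel": [10.2,-4.3,12.3],"dr": [0.7,21.7,-4],"claw": 0.8},
  ],
)

```text
time_s: 8.9
tool_pos: [0.5555, 0.0804, 0.2517]
tool_rot: [179.8, -21.7, 66.7]
force: [0.3, 0.7, -2.3]
grip_width: 0.0159
```

Run:
```python
from go import *
L,R=np.array([.6376,.2699,.2401]),lensframe(66.5,21.6)
Rt=Ro.from_matrix(np.c_[R[:,0],-R[:,1],-R[:,2]])
need(L-.12*R[:,0]+.085*R[:,2],Rt)
s=avg("scene",3);t=avg("top",3)
a=cv2.resize(s[90:250,240:400].astype(np.uint8),(480,480),interpolation=cv2.INTER_CUBIC)
b=cv2.resize(t[110:217,150:257].astype(np.uint8),(320,320),interpolation=cv2.INTER_CUBIC)
m=np.zeros((480,800,3),np.uint8);m[:,:480]=a;m[:320,480:]=b;cv2.imwrite("pics/stand.png",m)
```

```text
now [0.5555 0.0804 0.2517] [179.7924 -21.7279  66.7399] t 8.9
travel cm [6.776  0.0017 0.1975] dr [ 0.119  -0.1284  0.2227]
```

View pics/stand.png

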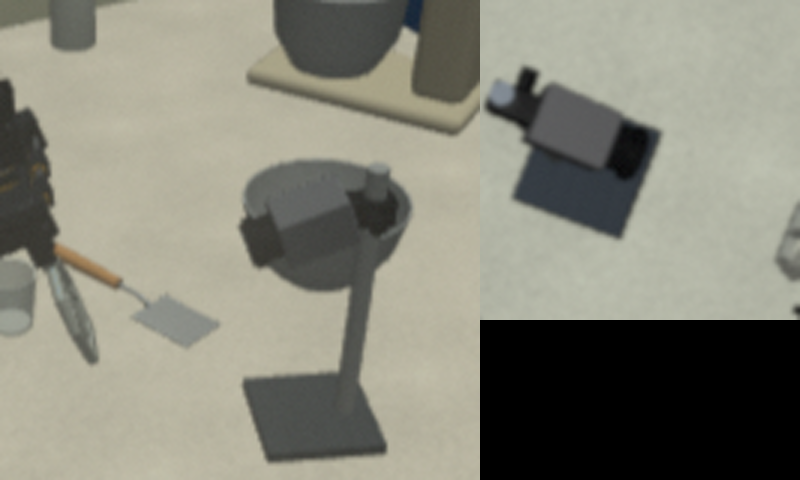

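The blade is at (75,310), seen edge-on like the lens rim and parallel to it, with the camera untouched. Advancing the last 68 mm along the lens axis.

Call:
send_rows(
  series=[
    {"travel": [0.7,0,0.1],"dr": [0,0,0],"claw": 0.8},
    {"travel": [1.7,0,0.1],"dr": [0,0,0],"claw": 0.8},
    {"travel": [2.9,0,0.2],"dr": [0,0,0],"claw": 0.8},
    {"travel": [4.1,0,0.2],"dr": [0,0,0],"claw": 0.8},
    {"travel": [5.2,0,0.2],"dr": [0,0,0],"claw": 0.8},
    {"travel": [6.1,0,0.2],"dr": [0,0,0],"claw": 0.8},
    {"travel": [6.6,0,0.2],"dr": [0,0,0],"claw": 0.8},
    {"travel": [6.8,0,0.2],"dr": [0,0,0],"claw": 0.8},
    {"travel": [6.8,0,0.2],"dr": [0,0,0],"claw": 0.8},
    {"travel": [6.8,0,0.2],"dr": [0,0,0],"claw": 0.8},
    {"travel": [6.8,0,0.2],"dr": [0,0,0],"claw": 0.8},
    {"travel": [6.8,0,0.2],"dr": [0,0,0],"claw": 0.8},
  ],
)

```text
time_s: 10.2
tool_pos: [0.5795, 0.1396, 0.2734]
tool_rot: [179.9, -21.7, 66.7]
force: [-0.2, 0.2, -2.0]
grip_width: 0.0157
```

Run:
```python
from go import *
L,R=np.array([.6376,.2699,.2401]),lensframe(66.5,21.6)
Rt=Ro.from_matrix(np.c_[R[:,0],-R[:,1],-R[:,2]])
F=L-.12*R[:,0]
need(F+.085*R[:,2],Rt)
s=avg("scene",4);np.save("s3.npy",s);t=avg("top",4)
def lab(n,P):
    return proj(n,P).round(1)
for nm,P in(("foot",F-.055*R[:,2]),("footL",F-.055*R[:,2]+.03*R[:,1]),("mid",F),("mid+y",F+.05*R[:,1]),("mid-y",F-.05*R[:,1]),("lens",L)):print(nm,lab("scene",P),lab("top",P))
a=cv2.resize(s[130:220,250:350].astype(np.uint8),(600,540),interpolation=cv2.INTER_CUBIC);cv2.imwrite("pics/fin.png",a)
```

```text
now [0.5795 0.1396 0.2734] [179.9464 -21.6993  66.7122] t 10.2
travel cm [ 0.0403  0.1275 -0.1516] dr [-0.0247 -0.0994  0.1972]
foot [290.  197.7] [234.  178.9]
footL [288.8 192.1] [230.3 188.1]
mid [283.8 184.4] [239.7 179. ]
mid+y [281.9 175.4] [233.2 194.8]
mid-y [285.7 194. ] [246.1 163.3]
lens [321.3 170.1] [202.7 162.3]
```

View pics/fin.png

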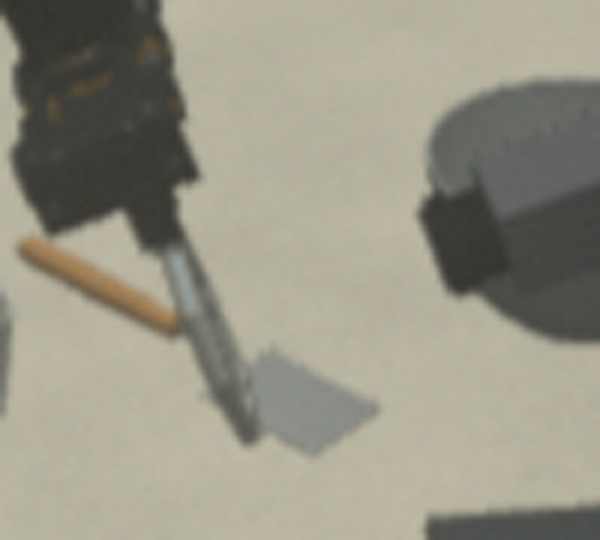

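The blade is edge-on in front of the lens. Its lower corner is at about (250,440) in the crop, or (291,203) in the image, against a prediction of (291,204). The blade's mid-line at row 329 is at x≈204, against a predicted 206. I'll apply the small residual of 1.3 mm sideways and 1.5 mm up.

Call:
send_rows(
  series=[
    {"travel": [0,0.1,-0.1],"dr": [0,0,0.2],"claw": 0.8},
    {"travel": [0,0.1,-0.1],"dr": [0,0,0.2],"claw": 0.8},
    {"travel": [0,0.1,-0.1],"dr": [0,0,0.2],"claw": 0.8},
    {"travel": [0,0.1,-0.1],"dr": [0,0,0.2],"claw": 0.8},
    {"travel": [0,0.1,-0.1],"dr": [0,0,0.2],"claw": 0.8},
    {"travel": [0,0.1,-0.1],"dr": [0,0,0.2],"claw": 0.8},
    {"travel": [0,0.1,-0.1],"dr": [0,0,0.2],"claw": 0.8},
    {"travel": [0,0.1,-0.1],"dr": [0,0,0.2],"claw": 0.8},
  ],
)

```text
time_s: 11.27
tool_pos: [0.5804, 0.1396, 0.2745]
tool_rot: [-180.0, -21.7, 66.6]
force: [-0.8, -0.1, -2.9]
grip_width: 0.0155
```

Run:
```python
from go import *
L,R=np.array([.6376,.2699,.2401]),lensframe(66.5,21.6)
Rt=Ro.from_matrix(np.c_[R[:,0],-R[:,1],-R[:,2]])
need(L-.12*R[:,0]+.085*R[:,2],Rt)
o=env.get_obs();print(o["grip_width"],abs(o["joint_velocities"]).max())
# blade lower corner & mid-line check: bright/dark blade against bench
s=avg("scene",4);bg=np.load("s.npy");d=np.abs(s-bg).sum(2);m=(d>45).astype(np.uint8)
for y in range(172,206,3):
    x=np.flatnonzero(m[y,265:310])+265;print(y,(x.min(),x.max()) if len(x) else None,end="; ")
# camera head & rack unmoved?
print("\nhead diff",d[150:245,318:385].mean(),"rack paddle/hook diff",d[195:260,130:215].mean(),"bench ref",d[300:340,300:400].mean())
# foot height in lift image
for z in(.160,.167,.174):print(z,proj("scene",np.array([.4875,-.3385,z])))
```

```text
now [0.5804 0.1396 0.2745] [-179.9916  -21.7095   66.5661] t 11.2667
travel cm [-0.0326  0.047  -0.0623] dr [-0.0328 -0.1095  0.0614]
0.015505500614561428 0.08153818272222423
172 (np.int64(274), np.int64(283)); 175 (np.int64(277), np.int64(284)); 178 (np.int64(278), np.int64(285)); 181 (np.int64(279), np.int64(287)); 184 (np.int64(280), np.int64(287)); 187 (np.int64(282), np.int64(289)); 190 (np.int64(283), np.int64(289)); 193 (np.int64(284), np.int64(291)); 196 (np.int64(286), np.int64(290)); 199 (np.int64(288), np.int64(292)); 202 (np.int64(289), np.int64(293)); 205 None; 
head diff 12.151924587588374 rack paddle/hook diff 13.812639517345401 bench ref 14.340916666666669
0.16 [109.0053 225.3552]
0.167 [108.4517 223.4321]
0.174 [107.8943 221.4959]
```

The row through the blade middle centres at 283.5, against a predicted 283.8. The foot height in the lift picture fits 0.167 m, as assumed, and nothing else has changed. Handing in.

```bash
python3 -c "
from cell import env
print(env.sign_off())"
```

```text
the job is handed in; nothing more can be done
None
```

I lifted the flat beater (the open ribbed frame) from the rack by its hub and held it in front of the inspection camera. I handed the job in at about 11.5 s with the arm at rest and still gripping the beater. `sign_off` reports no verdict, so I can't confirm it was judged a success.

- **Lens:** measured from the two views at (0.638, 0.270, 0.240), yaw 66.5°, tipped down 21.6°. The two views agree to about 2 mm.
- **Final pose:** the tool is within 1 mm and about 0.1° of the target computed from that lens pose. The grip opening is 15.5 mm on the 16 mm hub.
- **Blade:** its middle shows at column 283.5 in the scene view against a predicted 283.8. It looks parallel to the front of the lens, but I only judged that by eye. The foot height in the lift picture matches the grip height I assumed.
- **Bench:** the camera head and the paddle and hook area changed no more than plain bench noise. I did not compare the other bench items one by one.

Two first readings were off. The rack outline came out 15 mm too long because the mask caught the hub sticking out past its end, so I corrected the rack centre. The two sight lines to the hub pin missed each other by 5 mm. A close look before the grasp showed the fingers over the hub.

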